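# Hang the drilling template on the sole jig's twin pins

### The job

Lift the aluminium drilling template off the bench by its black handle and hang it on the green sole jig, with both steel pins coming up through its two holes and its yellow end over the jig's yellow end. Feel for the holes with light pressure, never force it, then press the template down against the stiff red ejector until it lies flush on the bed, and let go. Leave the other things on the bench where they are.

Things in the scene. Friction and masses are not known exactly. Their poses are not given: they have to be found in the camera images.
- jig: Fixed green jig bed, 110 (x) by 260 (y) by 25 mm high; origin at the centre of its underside on the bench, z up, y along its length towards the end with the yellow band. Pushing the template against the jig or its pins with more than 40 N does damage.
- jig_pins (a point): Middle of the bed's top face, NOT of the pins. Two steel pins, 10 mm across, 160 mm apart on the bed's lengthwise centre line, rise 30 mm above the bed; the top 4 mm taper to 6 mm across. They share a strip clamped off-middle: they stand at y = -80+d and +80+d mm, same x, with d anywhere from -16 to +16 mm, different each time and not measured. The strip stays put in use.
- jig_ejector (a point): Middle of the bed, 10 mm above it: top of the red ejector button, 24 mm across. It is stiff: it carries the template's own weight, sinks 10 mm, level with the bed, under about 8 N in all (slowly: some 60 N per m/s more), and stays down.
- template: Loose aluminium drilling template, 90 (x) by 210 (y) by 6 mm, 0.32 to 0.5 kg, flat on the bench; origin at the centre of its underside, z up, y along its length towards the yellow-banded end. Two 12 mm through holes with 1 mm broken edges on its centre line at y = -80 and +80 mm. It starts turned under 45 degrees from the jig's direction.
- template_handle (a point): Middle of the template's upright black handle block, 29 mm above the underside; the block measures 56 (x) by 24 (y) mm and rises from 6 to 52 mm above the underside: grip it across its 24 mm.
- template_toe (a point): point on the template's top at its yellow end, centre line, y = +100 mm in the template's frame
- glue_tin: orange tin, 68 mm in diameter and 85 mm high, standing on the bench beyond the work; origin at the centre of its underside; leave alone
- insole: loose light wooden insole blank, about 70 mm by 210 mm by 10 mm, flat on the bench; origin at its underside; leave alone
- brush: brush with a yellow handle lying on the bench, about 200 mm long; leave alone
Things that resemble listed ones, but are neither listed nor needed, are in the scene too. Of the things shaped like the template, the aluminium one is meant.

How it is judged (in metres and radians):
On the way, in this order (a step that is already met when the one before it is completed fails the run):
1. the template is lifted clear of the bench (height (world z) of template above 0.04 m and contact force between template and jig below 0.1 N), for 0.2 s.
2. both pins have entered the holes: the template is level, over the jig, its underside at least 5 mm below the pin tips, not yet fully down (x of template in the frame of jig between -0.006 and 0.006 m and y of template in the frame of jig between -0.02 and 0.02 m and y of template_toe in the frame of jig above 0.06 m and angle between the y axis of template and the y axis of jig, either way round below 0.05 rad and z of template in the frame of jig between 0.0275 and 0.05 m and angle between the z axis of template and the z axis of jig, either way round below 0.06 rad), for 0.1 s.
3. the template is pressed flush on the bed (x of template in the frame of jig between -0.006 and 0.006 m and y of template in the frame of jig between -0.02 and 0.02 m and y of template_toe in the frame of jig above 0.06 m and angle between the y axis of template and the y axis of jig, either way round below 0.05 rad and z of template in the frame of jig below 0.0272 m and angle between the z axis of template and the z axis of jig, either way round below 0.03 rad), for 0.2 s.
At the end, for the whole second after the job is handed in: The template is on both pins, let go and at rest, flush on the bed (within about 2 mm, tilt under 0.03 rad), its yellow end over the jig's yellow end, within 6 mm of the jig's centre line, 20 mm of its middle lengthwise and 0.05 rad of its direction (all of step 3 and z of template in the frame of jig above 0.0225 m and linear speed of template below 0.01 m/s); the robot touches nothing.
It fails at once if the template is forced against the jig or its pins with more than 40 N (contact force between template and jig above 40 N).
It fails at once if the glue tin is moved more than 15 mm (distance of glue_tin from where it was at the start of the episode above 0.015 m).
It fails at once if the insole is moved more than 15 mm (distance of insole from where it was at the start of the episode above 0.015 m).
It fails at once if the brush is moved more than 15 mm (distance of brush from where it was at the start of the episode above 0.015 m).
It also fails if it takes over 72 s, if anything falls off the work surface, if the arm or the gripper's body presses on something with over 40 N, if the wrist force passes 120 N, or if a joint passes its speed limit or range.

### The arm

A 6-joint arm with a two-finger parallel gripper is mounted at the origin on the work surface. World frame = base frame: x ahead of the robot, y to its left, z up, the work surface at z = 0. Lengths are in m, angles in degrees, forces in N, time in s.
With the tool pointing down it reaches from about 0.4 to 0.825 m from the base axis. Payload 7 kg.
Tool frame: the origin (TCP) lies on the centre line of the jaws, within the pads' length; the fingertips stand 17 mm ahead of it and the grasp point (between the pads) lies 2 mm behind it; z points along the fingers, y is the direction in which the jaws open and shut (so a half turn about z gives the same grasp; the last joint's range is limited). The gripper opens to 88 mm and grips with 3 to 60 N. Pads are 19 mm wide; open, the fingers measure 130 mm over their backs; the gripper's body (78 mm by 193 mm) begins 47 mm behind the grasp point.
Start: joints at [-59.066, 20.546, 0.682, 0, -70.136, -16.507], TCP at [0.168, -0.654, 0.244] pointing down, gripper open.
Joint ranges: [-176.03, 176.03], [-82.01, 121.73], [-58.28, 71.71], [-173.87, 95.51], [-174.79, -0.11], [-173.66, 173.66]. Speed limits (degrees/s): [136.94, 136.94, 172.46, 180, 180, 180].

### API

Orientations are given as [roll, pitch, yaw] about the fixed x, y, z axes, in that order (R = Rz(yaw) Ry(pitch) Rx(roll)).
In Python, from plant import telemetry, vision, close_job, recognise, silhouettes, place_of gives the robot as it stands.
- The arm moves only by the shell command python3 -m handwheel 'ROWS'. ROWS is JSON, a list that holds one entry, the list of rows, each a list of 5 numbers: the shift along the tool's x, y, z in m, then the turn about the tool's z in rad, then the closure, from 0 (fully open) to 1 (shut). In form: [[[tx, ty, tz, yaw, gripper], ...]]. A call has 1 to 20 rows; each row shifts and turns the commanded pose from where the row before left it, along the tool's axes as they then stand; what a row does not reach is not made up. A row lasts 1/12 s, in which the tool goes at most 41.7 mm and 7.16 degrees, less where a joint would pass 70% of its speed; a pose out of reach is approached as far as the arm can. A call with a gripper value outside its range is refused whole. The fingers move at their own pace and stop on an object; the grip force is fixed at half the most. Time passes only in rows, so rows that do not move let the fingers close. It gives the time, the measured TCP pose, the force and the opening at its end, in the units of the state.
- telemetry.get_obs(): the state, without advancing time (a new reading comes with each control period).
- vision.snapshot(name): name is "side" or "top"; returns a dict with "color" (480x640x3 uint8, red, green, blue), "mtx" (3x3 intrinsics, pixels), "cam_to_world" (4x4, takes a point from camera to world coordinates). Camera axes: x right, y down, z forward; pixel columns grow to the right and rows downward; lengths in m; the calibration is good to about 2 mm. A picture is of the moment at which its call begins. There is no depth.
- close_job(): hands the job in, once; it reports no verdict.
Trained networks look in a picture, given as the dict that the camera call returned (one of the last four; its "shot" number tells which), for a name from the list of things; names that differ only in an ending like _2 or _b are one class to them, and where a whole thing is asked for, a point or a joint stands for the part that bears it (a point fixed in the world has none). Each returns a list of dicts, best first, with "conf" (0 to 1); they miss things now and then, are a little off and sometimes report something else, mostly with a low value. They report only what shows in the picture. A call takes as long as a camera call. They do not tell look-alikes from the thing itself.
- recognise(name, picture): "xy" ([column, row] in pixels, amid what is visible of it).
- silhouettes(name, picture): "region" (480x640 bool, what is visible of it) and "xy" ([column, row] in pixels, amid what is visible of it).
- place_of(name, picture): "xy" ([column, row] in pixels: a listed point, or the origin of a listed thing).
The state is a dict: "clock": time; "joint_pos": joint angles; "qvel": joint speeds; "tau": joint torques, N m; "tool_pos": TCP position; "orientation": TCP orientation; "force": force on the tool from outside, world axes, zero at the start; "moment": the same for the moment, N m; "opening": finger opening in m.
Only numpy, scipy, OpenCV 4.12 (cv2) and the standard library are available. Lean on these libraries where they do the work, as an engineer would, in place of code of your own. Each camera call takes 0.05 s, during which the arm holds its last target.

## Working session

There is one attempt and no reset: what is moved stays moved. The work goes in short steps, Python scripts to look and compute and a shell command to move; the robot and the scene stay as the last step left them, time stands still between calls to the robot, and variables do not carry over. Pictures are saved under pics/ and viewed, and the job is handed in when it is done.

```bash
mkdir -p pics; ls
python3 - <<'E'
from plant import telemetry, vision, recognise, place_of
import cv2
print(telemetry.get_obs())
for n in ("top","side"):
    s=vision.snapshot(n); cv2.imwrite(f"pics/{n}0.png",s["color"][:,:,::-1])
    print(n,s["mtx"].tolist(),s["cam_to_world"].tolist())
    for k in ("jig_pins","jig","jig_ejector","template","template_handle","template_toe","glue_tin","insole","brush"):
        print(k,[(r["xy"],round(r["conf"],2)) for r in place_of(k,s)])
E
```

```text
pics
{'clock': 0.0, 'joint_pos': array([-5.90662461e+01,  2.05911036e+01,  6.31403070e-01, -1.87380006e-02,
       -7.01364301e+01, -1.65078943e+01]), 'qvel': array([ 0.00766501,  0.03996839,  0.09487984, -0.01173278, -0.01743553,
       -0.05179534]), 'tau': array([ 5.15685842e-04, -5.82707334e+01,  2.93053633e+01,  6.99657887e+00,
        6.85199499e-03, -1.77102997e-04]), 'tool_pos': array([ 0.16801366, -0.65325725,  0.24261276]), 'orientation': array([ 1.79902826e+02, -1.04290500e-02, -1.65580513e+02]), 'force': array([-0.05863994,  0.21916388,  0.53772419]), 'moment': array([-0.01433823,  0.0140212 , -0.00591505]), 'opening': 0.08746991158308894}
top [[485.0406268140458, 0.0, 310.04879818101824], [0.0, 485.0406268140458, 245.74913375887684], [0.0, 0.0, 1.0]] [[-0.010927004479580636, -0.9945440065469452, 0.10374401001818583, 0.383264943628457], [-0.999920164977391, 0.011526193852041445, 0.005177888263822789, -0.03142485952287929], [-0.006345411309812475, -0.10367914880454691, -0.9945905538755505, 1.2745315836149875], [0.0, 0.0, 0.0, 1.0]]
jig_pins [([235.9, 264.0], 0.91)]
jig [([
[... 411 characters left out ...]
, 0.0, 314.56670048122027], [0.0, 540.0984106443943, 249.0327569868792], [0.0, 0.0, 1.0]] [[-0.798872803483313, -0.3543495802992839, 0.4860438445206702, -0.12814702406808984], [-0.6014969370209801, 0.46804486211298274, -0.6474067050965862, 0.8537091814116871], [0.0019179700443764693, -0.809549493231489, -0.5870484983368482, 0.8621244956392422], [0.0, 0.0, 0.0, 1.0]]
jig_pins [([292.8, 310.5], 0.73)]
jig [([287.3, 317.6], 0.7)]
jig_ejector [([291.8, 308.5], 0.93)]
template [([364.3, 236.5], 0.79)]
template_handle [([363.4, 226.8], 0.7), ([287.7, 310.4], 0.25)]
template_toe [([333.4, 243.3], 0.79)]
glue_tin [([252.3, 238.6], 0.69)]
insole [([311.5, 205.0], 0.67)]
brush [([165.0, 302.6], 0.84)]
```

View pics/top0.png

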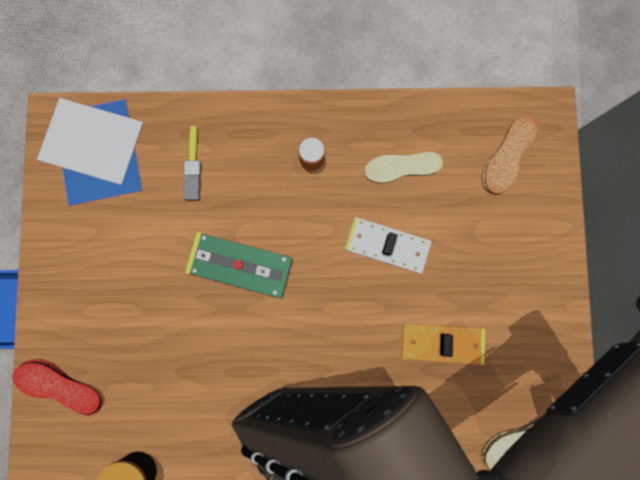

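View pics/side0.png

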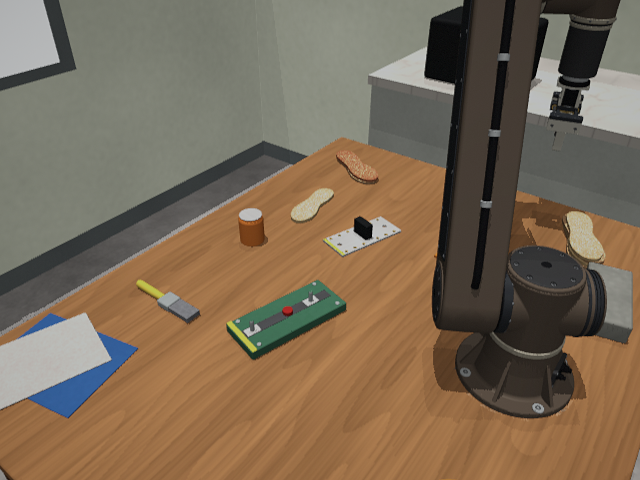

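The top view shows two template-shaped things. One is silvery, handle at (389,245), yellow end on the left at (351,235). The other is orange or wooden, at (444,344). The silvery one matches the aluminium description. The jig is at (240,265) with its yellow end at (193,253). I'll check with close crops.

Run:
```python
import cv2,numpy as np
t=cv2.imread("pics/top0.png"); s=cv2.imread("pics/side0.png")
a=cv2.resize(t[205:285,335:445],None,fx=7,fy=7,interpolation=cv2.INTER_CUBIC)
b=cv2.resize(t[222:307,180:300],None,fx=6.5,fy=6.5,interpolation=cv2.INTER_CUBIC)
c=cv2.resize(s[275:360,220:355],None,fx=5.9,fy=5.9,interpolation=cv2.INTER_CUBIC)
for n,i in zip("abc",(a,b,c)): cv2.imwrite(f"pics/crop_{n}.png",i); print(i.shape)
```

```text
(560, 770, 3)
(552, 780, 3)
(502, 796, 3)
```

View pics/crop_a.png

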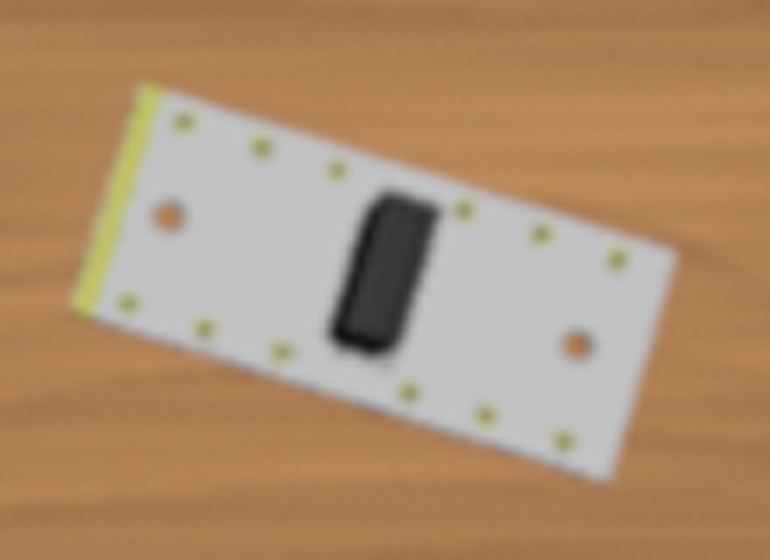

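View pics/crop_b.png

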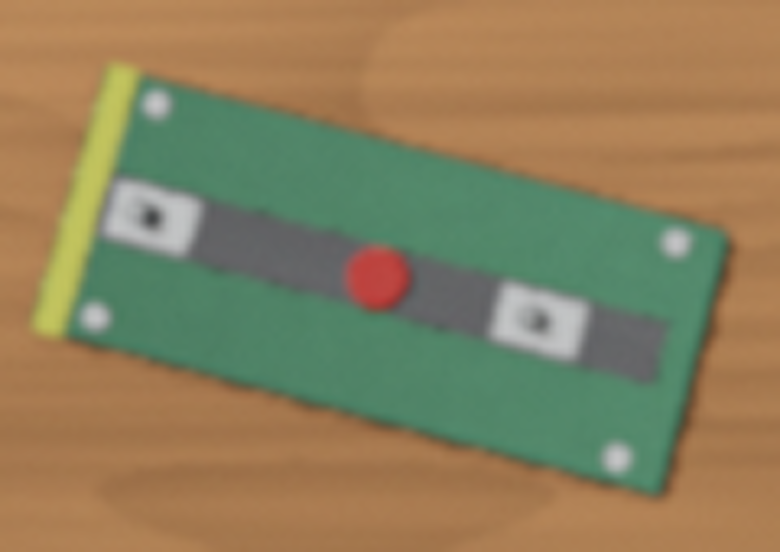

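View pics/crop_c.png

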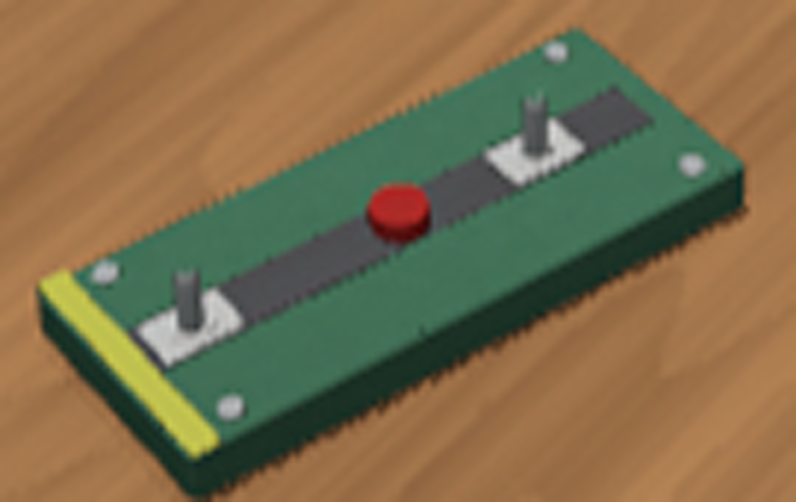

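The crops agree with the choice. The aluminium template has its yellow edge at about (351,235) in the top view. The jig's two pins sit on white plates and are clearly shifted towards the yellow end. Next I'll measure.

```bash
cat > h.py <<'E'
import numpy as np,cv2
def ray(s,uv,z):
    K=s["mtx"];T=s["cam_to_world"]
    d=T[:3,:3]@np.linalg.solve(K,np.array([uv[0],uv[1],1.]));o=T[:3,3]
    return o+d*(z-o[2])/d[2]
def proj(s,p):
    K=s["mtx"];T=s["cam_to_world"]
    c=T[:3,:3].T@(np.asarray(p,float)-T[:3,3]);q=K@c
    return q[:2]/q[2]
def blobs(mask,off,amin=3):
    n,l,st,c=cv2.connectedComponentsWithStats(mask.astype(np.uint8))
    return [(c[i]+off,int(st[i,4])) for i in range(1,n) if st[i,4]>=amin]
E
python3 - <<'E'
import cv2,numpy as np
from h import *
from plant import vision
np.set_printoptions(precision=4,suppress=True)
s=vision.snapshot("top"); d=vision.snapshot("side")
im=s["color"].astype(int);R,G,B=im[...,0],im[...,1],im[...,2]
def reg(m,x0,x1,y0,y1): 
    return m[y0:y1,x0:x1],np.array([x0,y0])
# jig top face
def box(m,x0,x1,y0,y1,z):
    mm,o=reg(m,x0,x1,y0,y1); mm=cv2.morphologyEx(mm.astype(np.uint8),cv2.MORPH_CLOSE,np.ones((15,15)))
    cs,_=cv2.findContours(mm,cv2.RETR_EXTERNAL,cv2.CHAIN_APPROX_NONE); c=max(cs,key=cv2.contourArea)[:,0,:]+o
    w=np.array([ray(s,p,z)[:2] for p in c])
    r=cv2.minAreaRect((w*1000).astype(np.float32)); print("box",r)
green=((G>R+25)&(G>70)&(G>B))|((R>150)&(G>150)&(B<110))
box(green,175,305,225,305,.025)
al=((abs(R-B)<25)&(R>140))|((R>150)&(G>150)&(B<120))
box(al,335,445,205,285,.006)
# screws, white plates, red
w=(abs(R-B)<30)&(R>150)
m,o=reg(w,180,300,225,305)
for c,a in blobs(m,o): print("white",c,a,ray(s,c,.025))
red=(R>140)&(G<90)
m,o=reg(red,180,300,225,305)
for c,a in blobs(m,o): print("red",c,a,ray(s,c,.035))
yl=(R>150)&(G>150)&(B<120)
for b in ((180,300,225,305,.025),(335,365,205,285,.006)):
    m,o=reg(yl,*b[:4])
    for c,a in blobs(m,o,20): print("yel",c,a,ray(s,c,b[4]))
hole=(R>B+40)
m,o=reg(hole,352,425,225,262)
for c,a in blobs(m,o,3): print("hole",c,a,ray(s,c,.004))
blk=(R<70)&(B<70)
m,o=reg(blk,360,420,215,275)
for c,a in blobs(m,o,10): print("blk",c,a,ray(s,c,.045))
np.savez("cams.npz",**{f"{n}_{k}":v[k] for n,v in(("top",s),("side",d)) for k in("mtx","cam_to_world")})
E
```

```text
box ((469.1437072753906, 160.9365234375), (270.3616943359375, 129.13751220703125), 71.28926849365234)
box ((515.95849609375, -228.31808471679688), (211.2264862060547, 91.26701354980469), 71.37763214111328)
white [203.5 237.5] 12 [0.5384 0.2517 0.025 ]
white [202.9429 255.0381] 105 [0.4926 0.2526 0.025 ]
white [283.5 258.8] 10 [0.4805 0.044  0.025 ]
white [262.4167 270.9722] 108 [0.4497 0.0986 0.025 ]
white [194. 270.] 9 [0.4542 0.2752 0.025 ]
white [274.5 292. ] 12 [0.3954 0.0676 0.025 ]
red [237.4478 264.1194] 67 [0.4674 0.1615 0.035 ]
yel [192.5204 252.362 ] 221 [0.4999 0.2797 0.025 ]
yel [350.6857 232.9905] 105 [ 0.5481 -0.1323  0.006 ]
hole [352.9231 228.6154] 26 [ 0.56   -0.1386  0.004 ]
hole [409.9933 229.087 ] 299 [ 0.557  -0.2891  0.004 ]
hole [358.5 235.5] 12 [ 0.5415 -0.1529  0.004 ]
hole [411.6667 238.3333] 3 [ 0.5323 -0.2927  0.004 ]
hole [422.6667 241.3333] 3 [ 0.524  -0.3214  0.004 ]
hole [361.7566 258.1974] 152 [ 0.4814 -0.1602  0.004 ]
hole [363.6667 251.3333] 3 [ 0.4994 -0.1656  0.004 ]
hole [417. 254.] 9 [ 0.4908 -0.3053  0.004 ]
blk [389.1868 243.9835] 182 [ 0.5137 -0.2266  0.045 ]
```

```bash
cat >> h.py <<'E'
_c=np.load("cams.npz")
TOP={k:_c["top_"+k] for k in("mtx","cam_to_world")};SIDE={k:_c["side_"+k] for k in("mtx","cam_to_world")}
E
python3 - <<'E'
from h import *
np.set_printoptions(precision=4,suppress=True)
u=np.array([np.cos(np.radians(74.3)),np.sin(np.radians(74.3))]);c=np.array([.467,.160]);x=np.array([u[1],-u[0]])
for uv,z in (((251.7,321.5),.055),((310.7,291.8),.055),((252.2,330.2),.025),((310.8,300.5),.025)):
    p=ray(SIDE,uv,z);print("side",p,(p[:2]-c)@x,(p[:2]-c)@u)
# side screws (crop coords) 
for a in ((105,272),(231,407),(557,51),(692,165)):
    p=ray(SIDE,(a[0]/5.9+220,a[1]/5.9+275),.025);print("screw side",p,(p[:2]-c)@x,(p[:2]-c)@u)
p=ray(SIDE,(399/5.9+220,207/5.9+275),.035);print("red side",p,(p[:2]-c)@x,(p[:2]-c)@u)
for z in(.055,.025):
  for d in (-65,95):
    p=np.append(c+u*d/1000,z);print(z,d,"top",proj(TOP,p),(proj(TOP,p)-[180,222])*6.5,"side",(proj(SIDE,p)-[220,275])*5.9)
t=np.array([.5162,-.2291]);ut=np.array([np.cos(np.radians(71.5)),np.sin(np.radians(71.5))])
for y in(-.08,.08): print(proj(SIDE,np.append(t+ut*y,.006)))
E
python3 - <<'E'
import cv2
s=cv2.imread("pics/side0.png")
cv2.imwrite("pics/crop_d.png",cv2.resize(s[205:265,315:410],None,fx=8,fy=8,interpolation=cv2.INTER_CUBIC))
E
```

```text
side [0.4883 0.2569 0.055 ] -0.005712015658553301 0.09901044288456509
side [0.4466 0.1025 0.055 ] -0.0040677396048581825 -0.06085101112768172
side [0.4918 0.2543 0.025 ] -0.0016128220089816855 0.09750979595612683
side [0.4489 0.0993 0.025 ] -0.000990134186989386 -0.06337569922266705
screw side [0.5368 0.2524 0.025 ] 0.042170704885522596 0.10785115720963027
screw side [0.4521 0.2761 0.025 ] -0.045734270138719016 0.10772553401245365
screw side [0.4792 0.045  0.025 ] 0.042887707874938515 -0.10739439192398881
screw side [0.3946 0.069  0.025 ] -0.045039517247027226 -0.10715884888229915
red side [0.464  0.1657 0.035 ] -0.004458520410571281 0.004684297268094486
0.055 -65 top [261.6331 270.445 ] [530.6154 314.8926] side [537.3492  89.533 ]
0.055 95 top [200.7085 254.0018] [134.6053 208.012 ] side [188.0776 261.0842]
0.025 -65 top [262.8624 271.0623] [538.6056 318.9049] side [537.4913 147.4798]
0.025 95 top [203.3804 255.0073] [151.9726 214.5473] side [193.4284 320.3308]
[384.3838 225.1957]
[339.7472 243.3623]
```

View pics/crop_d.png

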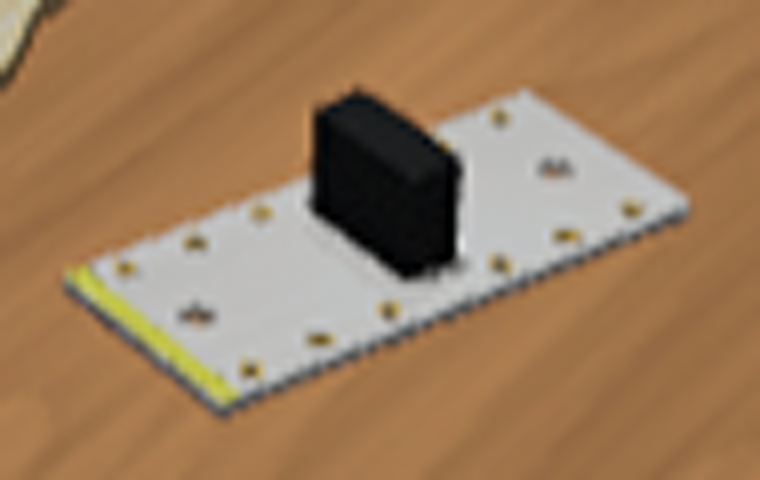

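Geometry so far:
- **Jig:** centre about (0.467, 0.160), y axis at 74.3°. Screw spacing agrees in both cameras.
- **Pins:** offset d about +16 mm.
- **Template:** centre about (0.516, −0.229), y axis at 71.5°. Hole spacing measures 160.6 mm, against 160 mm given.

Now I'll move above the handle.

```bash
python3 -m handwheel '[[[-0.0245,0.018,0.005,0,0],[-0.0245,0.018,0.005,0,0],[-0.0245,0.018,0.005,0,0],[-0.0245,0.018,0.005,0,0],[-0.0245,0.018,0.005,0,0],[-0.0245,0.018,0.005,0,0],[-0.0245,0.018,0.005,0,0],[-0.0245,0.018,0.005,0,0],[-0.0245,0.018,0.005,0,0],[-0.0245,0.018,0.005,0,0],[-0.0245,0.018,0.005,0,0],[-0.0245,0.018,0.005,0,0],[-0.0245,0.018,0.005,0,0],[-0.0245,0.018,0.005,0,0],[-0.0245,0.018,0.005,0,0],[-0.0245,0.018,0.005,0,0],[-0.0245,0.018,0.005,0,0],[-0.0245,0.018,0.005,0,0]]]'
python3 -m handwheel '[[[0,0,0,0.115,0],[0,0,0,0.115,0],[0,0,0,0.115,0],[0,0,0,0.115,0],[0,0,0,0.115,0],[0,0,0,0,0],[0,0,0,0,0]]]'
cat >> h.py <<'E'
from scipy.spatial.transform import Rotation as Ro
def totool(target, yaw=None):
    "shift in tool axes to bring TCP to target; yaw given as desired tool-y direction (deg)"
    from plant import telemetry
    o=telemetry.get_obs(); R=Ro.from_euler("xyz",o["orientation"],degrees=True).as_matrix()
    print("clock",round(o["clock"],2),"pos",o["tool_pos"].round(4),"rpy",o["orientation"].round(2),"F",o["force"].round(2),"M",o["moment"].round(2),"open",round(o["opening"],4))
    print("tool shift",(R.T@(np.array(target)-o["tool_pos"])).round(4), "tooly dir",np.degrees(np.arctan2(R[1,1],R[0,1])).round(2))
    if yaw is not None: print("turn",-np.radians((yaw-np.degrees(np.arctan2(R[1,1],R[0,1]))+180)%360-180*np.pi/180) if 0 else round(-np.radians((yaw-np.degrees(np.arctan2(R[1,1],R[0,1]))+180)%360-180),4))
E
python3 -c "
from h import *
totool([.5150,-.2288,.031],71.5)
from plant import vision
import cv2
s=vision.snapshot('top');cv2.imwrite('pics/t1.png',s['color'][:,:,::-1])
s=vision.snapshot('side');cv2.imwrite('pics/s1.png',s['color'][:,:,::-1])"
```

```text
clock: 2.6
tool_pos: [0.5154, -0.2287, 0.1536]
orientation: [-180.0, 0.0, -165.6]
force: [1.0, -0.1, -0.8]
opening: 0.0877
clock: 3.18
tool_pos: [0.5146, -0.2301, 0.1536]
orientation: [180.0, 0.0, 161.7]
force: [0.5, -0.5, 1.0]
opening: 0.0875
clock 3.18 pos [ 0.5146 -0.2301  0.1536] rpy [1.8000e+02 1.0000e-02 1.6169e+02] F [ 0.48 -0.55  1.03] M [-0.04 -0.04  0.06] open 0.0875
tool shift [0.     0.0013 0.1226] tooly dir 71.69
turn 0.0033
```

View pics/s1.png

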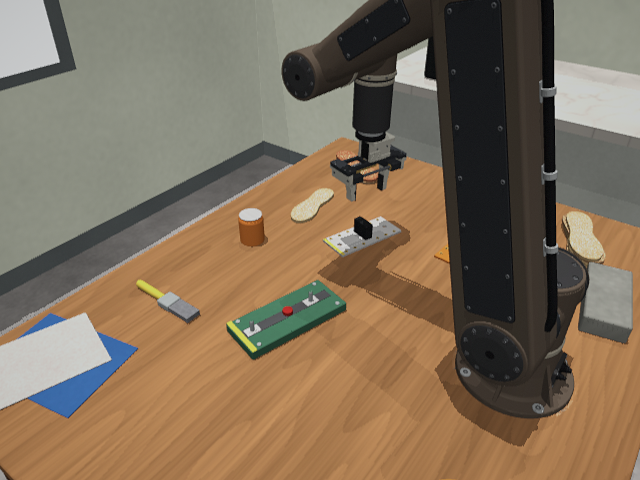

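The side view shows the open gripper directly above the handle at (363,228), with the jaw line along the template. Now descend and grip.

```bash
python3 -m handwheel '[[[0,0.0013,0.02,0.003,0],[0,0,0.02,0,0],[0,0,0.02,0,0],[0,0,0.02,0,0],[0,0,0.02,0,0],[0,0,0.012,0,0],[0,0,0.01,0,0],[0,0,0,0,0],[0,0,0,0,1],[0,0,0,0,1],[0,0,0,0,1],[0,0,0,0,1],[0,0,0,0,1],[0,0,0,0,1],[0,0,0,0,1],[0,0,0,0,1],[0,0,0,0,1],[0,0,0,0,1]]]'
python3 -c "
from h import *
totool([.5150,-.2288,.031],71.5)"
```

```text
clock: 4.78
tool_pos: [0.515, -0.2288, 0.0316]
orientation: [180.0, 0.0, 161.3]
force: [0.7, 3.0, 0.4]
opening: 0.0263
clock 4.78 pos [ 0.515  -0.2288  0.0316] rpy [180.     0.   161.31] F [0.66 2.98 0.39] M [ 0.68 -0.24  0.02] open 0.0263
tool shift [-0.     -0.      0.0006] tooly dir 71.31
turn -0.0033
```

```bash
python3 -m handwheel '[[[0,0,0,0,1],[0,0,0,0,1],[0,0,0,0,1],[0,0,0,0,1],[0,0,0,0,1],[0,0,0,0,1]]]'
python3 -m handwheel '[[[0,0,-0.003,0,1],[0,0,-0.006,0,1],[0,0,-0.01,0,1],[0,0,-0.015,0,1],[0,0,-0.015,0,1],[0,0,-0.015,0,1],[0,0,-0.015,0,1],[0,0,-0.01,0,1],[0,0,-0.01,0,1],[0,0,0,0,1],[0,0,0,0,1],[0,0,0,0,1]]]'
python3 -c "
from h import *
totool([.4713,.1752,.13],74.3)
from plant import vision
import cv2
s=vision.snapshot('top');cv2.imwrite('pics/t2.png',s['color'][:,:,::-1])
s=vision.snapshot('side');cv2.imwrite('pics/s2.png',cv2.resize(s['color'][100:340,240:480,::-1],None,fx=2.5,fy=2.5))"
```

```text
clock: 5.28
tool_pos: [0.515, -0.2287, 0.0316]
orientation: [180.0, 0.0, 161.3]
force: [0.0, 2.0, 0.3]
opening: 0.024
clock: 6.28
tool_pos: [0.5143, -0.2287, 0.1298]
orientation: [180.0, -0.1, 161.3]
force: [-0.6, 0.6, -5.1]
opening: 0.024
clock 6.28 pos [ 0.5143 -0.2287  0.1298] rpy [ 1.8000e+02 -7.0000e-02  1.6129e+02] F [-0.61  0.58 -5.09] M [-0.   -0.01  0.03] open 0.024
tool shift [1.703e-01 3.687e-01 1.000e-04] tooly dir 71.29
turn -0.0525
```

View pics/s2.png

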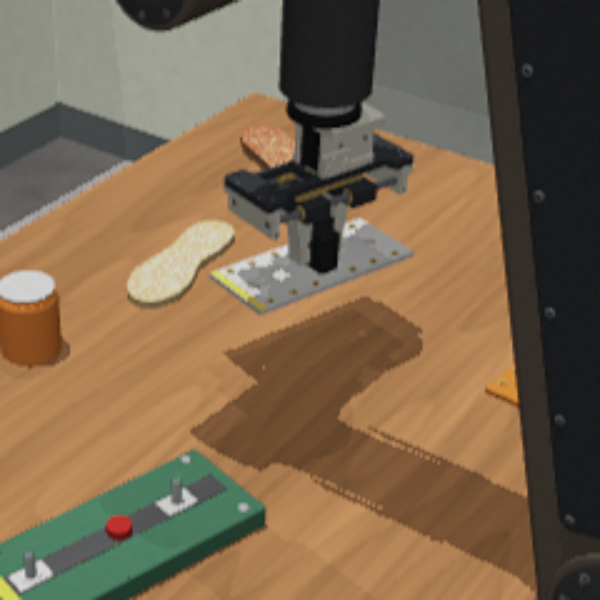

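The template has been lifted and hangs level: load about 5 N, opening 24.0 mm. Now I'll carry it over the jig.

```bash
python3 -m handwheel '[[[0.0066,0.0142,0,0,1],[0.0131,0.0284,0,0,1],[0.0131,0.0284,0,0,1],[0.0131,0.0284,0,0,1],[0.0131,0.0284,0,0,1],[0.0131,0.0284,0,0,1],[0.0131,0.0284,0,0,1],[0.0131,0.0284,0,0,1],[0.0131,0.0284,0,0,1],[0.0131,0.0284,0,0,1],[0.0131,0.0284,0,0,1],[0.0131,0.0284,0,0,1],[0.0131,0.0284,0,0,1],[0.0066,0.0142,0,0,1],[0,0,0,-0.026,1],[0,0,0,-0.026,1],[0,0,0,0,1],[0,0,0,0,1],[0,0,0,0,1]]]'
python3 -c "
from h import *
totool([.4713,.1752,.13],74.3)
from plant import vision
import cv2
s=vision.snapshot('top');cv2.imwrite('pics/t3.png',s['color'][:,:,::-1])
cv2.imwrite('pics/t3c.png',cv2.resize(s['color'][205:325,160:320,::-1],None,fx=5,fy=5,interpolation=cv2.INTER_CUBIC))
s=vision.snapshot('side');cv2.imwrite('pics/s3f.png',s['color'][:,:,::-1]);cv2.imwrite('pics/s3.png',cv2.resize(s['color'][220:370,200:400,::-1],None,fx=4,fy=4,interpolation=cv2.INTER_CUBIC))"
```

```text
clock: 7.97
tool_pos: [0.4717, 0.1752, 0.1302]
orientation: [-180.0, -0.0, 164.2]
force: [1.0, -0.3, -3.8]
opening: 0.0238
clock 7.97 pos [0.4717 0.1752 0.1302] rpy [-1.7997e+02 -2.0000e-02  1.6422e+02] F [ 1.   -0.29 -3.75] M [-0.02 -0.02 -0.01] open 0.0238
tool shift [ 0.0004 -0.0001  0.0002] tooly dir 74.22
turn -0.0013
```

View pics/s3.png

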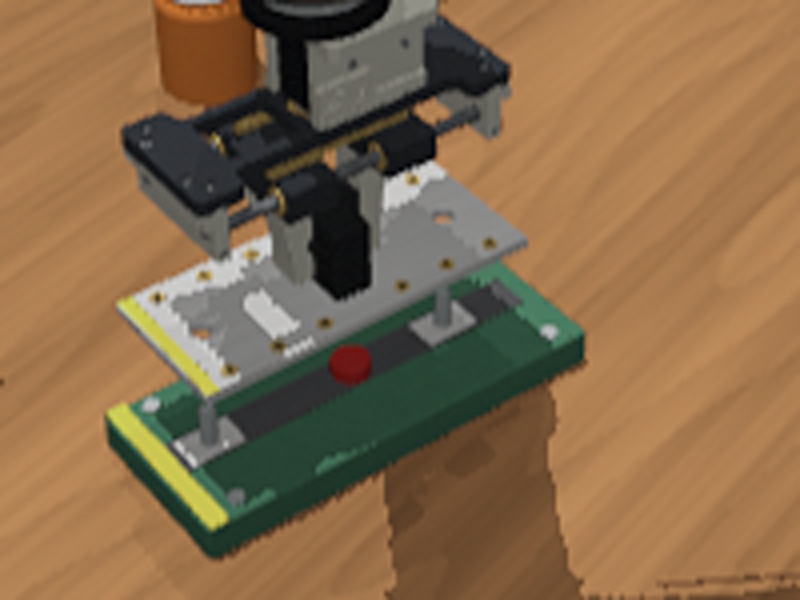

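View pics/t3c.png

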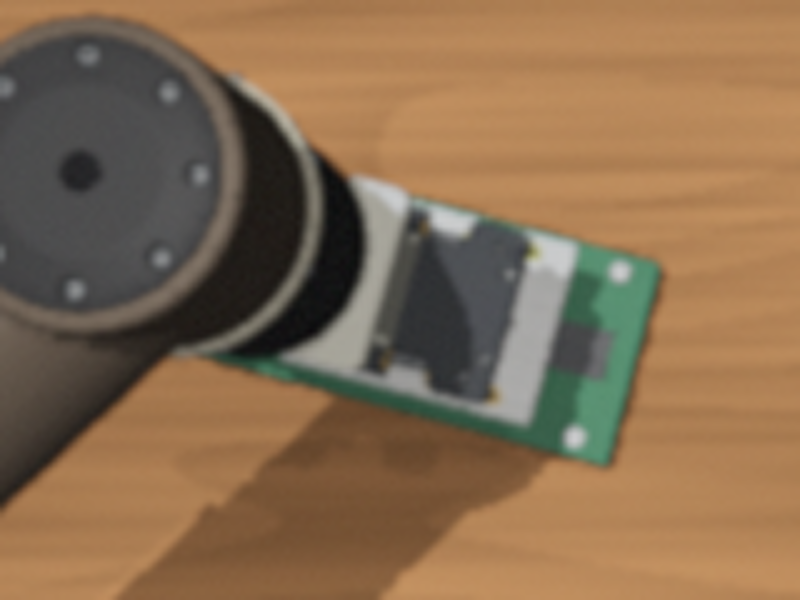

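Run:
```python
from h import *
np.set_printoptions(precision=4,suppress=True)
a=np.radians(74.3);u=np.array([np.cos(a),np.sin(a)]);x=np.array([u[1],-u[0]]);c=np.array([.467,.160])
f=lambda uv,z,S=SIDE:(lambda p:(p.round(4),round((p[:2]-c)@x*1e3,1),round((p[:2]-c)@u*1e3,1)))(ray(S,uv,z))
for n,uv,z in(("holeY",(250.25,303.3),.1046),("hole2",(310.75,274),.1046),("plY",(252,330.25),.025),("pl2",(310.75,300.5),.025)): print(n,*f(uv,z))
# template corners in t3c: lower-right corner, upper-right
for p in((532,425),(578,240)): print("corner",*f((p[0]/5+160,p[1]/5+205),.1046,TOP))
for y in(15.8-105,):
  for xx in(-45,45): print("expect",xx,y)
# original on bench side holes
for p in((339.5,244.3),(384.5,226.0)): print(ray(SIDE,p,.006))
```

```text
holeY [0.49   0.2546 0.1046] -3.5 97.3
hole2 [0.4484 0.0998 0.1046] -1.6 -63.0
plY [0.4921 0.2547 0.025 ] -1.5 97.9
pl2 [0.449  0.0993 0.025 ] -0.9 -63.3
corner [0.3996 0.0807 0.1046] -43.5 -94.5
corner [0.4886 0.0583 0.1046] 48.3 -92.1
expect -45 -89.2
expect 45 -89.2
[ 0.5396 -0.1492  0.006 ]
[ 0.4884 -0.3016  0.006 ]
```

```bash
python3 -m handwheel '[[[0.0004,0,0.008,-0.001,1],[0,0,0.01,0,1],[0,0,0.01,0,1],[0,0,0.007,0,1],[0,0,0.002,0,1],[0,0,0,0,1],[0,0,0,0,1]]]'
python3 -c "
from h import *
totool([.4713,.1752,.0916],74.3)
from plant import vision
import cv2
s=vision.snapshot('top');cv2.imwrite('pics/t4.png',s['color'][:,:,::-1])
cv2.imwrite('pics/t4c.png',cv2.resize(s['color'][235:315,220:310,::-1],None,fx=8,fy=7.5,interpolation=cv2.INTER_CUBIC))
s=vision.snapshot('side');cv2.imwrite('pics/s4f.png',s['color'][:,:,::-1]);cv2.imwrite('pics/s4.png',cv2.resize(s['color'][265:365,220:350,::-1],None,fx=6,fy=6,interpolation=cv2.INTER_CUBIC))"
```

```text
clock: 8.65
tool_pos: [0.4715, 0.1757, 0.0934]
orientation: [-180.0, -0.0, 164.4]
force: [0.1, -0.6, -4.9]
opening: 0.0235
clock 8.65 pos [0.4715 0.1757 0.0934] rpy [-1.7997e+02 -1.0000e-02  1.6436e+02] F [ 0.15 -0.59 -4.94] M [-0.01 -0.03 -0.02] open 0.0235
tool shift [ 0.0001 -0.0005  0.0018] tooly dir 74.36
turn 0.001
```

View pics/s4.png

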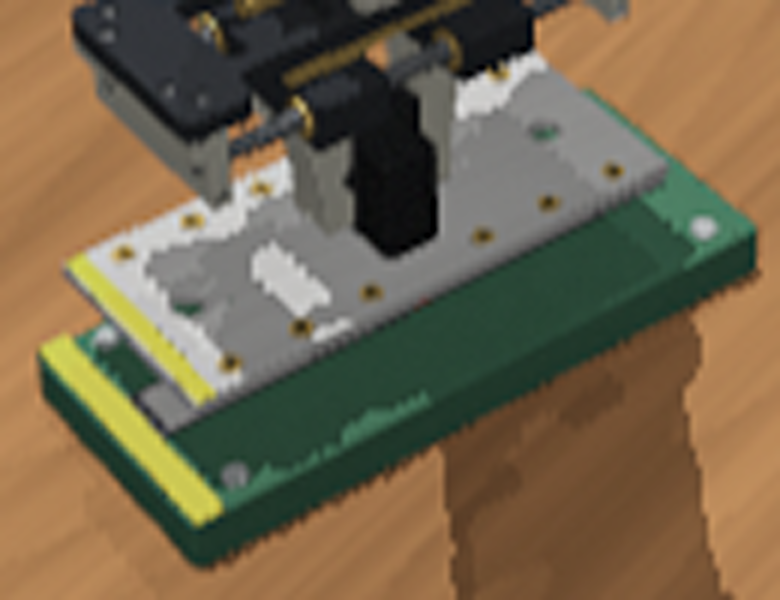

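View pics/t4c.png

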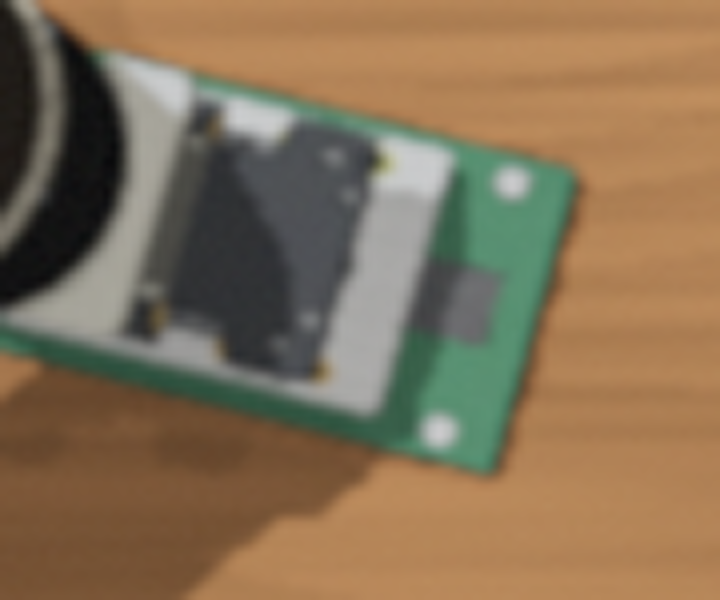

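Run:
```python
from h import *
a=np.radians(74.3);u=np.array([np.cos(a),np.sin(a)]);x=np.array([u[1],-u[0]]);c=np.array([.4671,.1596])
def f(n,uv,z,S):
    p=ray(S,uv,z);print(n,p.round(4),round((p[:2]-c)@x*1e3,1),round((p[:2]-c)@u*1e3,1))
f("holeY",(250.75,315.1),.0678,SIDE);f("hole2",(310.1,286.4),.0678,SIDE)
f("scr ",(258.9,343.6),.025,SIDE);f("scr",(336.75,302.4),.025,SIDE)
f("plateY(first pic)",(251.7-.4,330-.4+.3),.025,SIDE);f("plate2",(310.6-.4,300.6-.4),.025,SIDE)
f("corner+x",(276.7,255.2),.0678,TOP);f("corner-x",(266.8,289.9),.0678,TOP)
f("scr+x",(283.7,259.0),.025,TOP);f("scr-x",(274.6,292.3),.025,TOP)
for n,p in(("plateY",(202.94,255.04)),("plate2",(262.42,270.97))): f(n,p,.025,TOP)
# black pin tips in top crop_b ; dark spots
for n,p in(("darkY",(150,215)),("dark2",(540,320))):
    q=(p[0]/6.5+180-.42,p[1]/6.5+222-.42)
    f(n+" z.025",q,.025,TOP); f(n+" z.055",q,.055,TOP)
```

```text
holeY [0.4935 0.2529 0.0678] 0.1 97.0
hole2 [0.4501 0.1002 0.0678] -0.3 -61.8
scr  [0.4533 0.2756 0.025 ] -44.7 107.9
scr [0.3968 0.0682 0.025 ] -43.0 -107.1
plateY(first pic) [0.494  0.2548 0.025 ] 0.2 98.9
plate2 [0.4507 0.0993 0.025 ] 0.5 -62.5
corner+x [0.4864 0.0584 0.0678] 45.9 -92.2
corner-x [0.4003 0.0833 0.0678] -43.6 -91.5
scr+x [0.48   0.0435 0.025 ] 43.8 -108.3
scr-x [0.3946 0.0673 0.025 ] -44.8 -108.4
plateY [0.4926 0.2526 0.025 ] -0.6 96.4
plate2 [0.4497 0.0986 0.025 ] -0.3 -63.5
darkY z.025 [0.4936 0.2533 0.025 ] 0.2 97.4
darkY z.055 [0.491  0.2465 0.055 ] -0.5 90.1
dark2 z.025 [0.4501 0.098  0.025 ] 0.3 -64.0
dark2 z.055 [0.4485 0.0948 0.055 ] -0.4 -67.4
```

Estimates of the template's offset from the pins are within about 1 mm in x. In y the side camera says 0.6 mm short and the top camera about 3 mm short. I'll make a small correction and feel downwards.

```bash
python3 -m handwheel '[[[0.0006,0.0005,0.001,0.001,1],[0,0,0.0015,0,1],[0,0,0.0015,0,1],[0,0,0.001,0,1],[0,0,0,0,1],[0,0,0,0,1]]]'
python3 -m handwheel '[[[0,0,0.001,0,1],[0,0,0.0005,0,1],[0,0,0,0,1]]]'
python3 -m handwheel '[[[0,0,0.0005,0,1],[0,0,0.0005,0,1],[0,0,0,0,1]]]'
python3 -c "
from h import *
totool([.4713,.1752,.0866],74.3)"
```

```text
clock: 9.25
tool_pos: [0.471, 0.1762, 0.0885]
orientation: [-180.0, -0.0, 164.3]
force: [-0.4, -0.6, -5.1]
opening: 0.024
clock: 9.5
tool_pos: [0.4709, 0.1762, 0.0869]
orientation: [-180.0, -0.0, 164.3]
force: [0.9, -0.3, -4.1]
opening: 0.0234
clock: 9.75
tool_pos: [0.471, 0.1762, 0.086]
orientation: [-180.0, -0.0, 164.3]
force: [0.3, -0.5, -3.0]
opening: 0.0239
clock 9.75 pos [0.471  0.1762 0.086 ] rpy [-179.99   -0.    164.29] F [ 0.33 -0.46 -3.04] M [-0.04 -0.01  0.  ] open 0.0239
tool shift [-0.0006 -0.0009 -0.0006] tooly dir 74.29
turn -0.0002
```

```bash
for i in 1 2 3; do python3 -m handwheel '[[[0,0,0.0005,0,1],[0,0,0,0,1],[0,0,0,0,1]]]' | sed -n '1p;2p;4p'; python3 -c "
from plant import telemetry
print(telemetry.get_obs()['moment'].round(2))"; done
```

```text
clock: 10.0
tool_pos: [0.471, 0.1763, 0.0855]
force: [0.4, -0.4, -3.5]
[ 0.05 -0.01  0.01]
clock: 10.25
tool_pos: [0.471, 0.1763, 0.085]
force: [0.4, -0.2, -4.3]
[-0.03 -0.05  0.03]
clock: 10.5
tool_pos: [0.471, 0.1762, 0.0845]
force: [-0.3, 0.1, -4.1]
[-0.05 -0.03 -0.09]
```

```bash
for i in 1 2 3; do python3 -m handwheel '[[[0,0,0.0005,0,1],[0,0,0.0005,0,1],[0,0,0,0,1],[0,0,0,0,1]]]' | sed -n '1p;2p;4p'; python3 -c "
from plant import telemetry
print(telemetry.get_obs()['moment'].round(2))"; done
```

```text
clock: 10.83
tool_pos: [0.471, 0.1762, 0.0835]
force: [0.2, -0.4, -5.1]
[ 0.03  0.   -0.  ]
clock: 11.17
tool_pos: [0.471, 0.1764, 0.0826]
force: [-0.5, 0.4, -4.6]
[ 0.19  0.05 -0.02]
clock: 11.5
tool_pos: [0.4711, 0.1765, 0.0816]
force: [-0.4, 2.2, -4.0]
[0.61 0.16 0.02]
```

The holes are on the tapers: underside about 50 mm, and a gentle side push of 2.2 N towards +y. I'll yield to it.

```bash
for i in 1 2; do python3 -m handwheel '[[[0,0.0005,0,0,1],[0,0,0,0,1],[0,0,0,0,1],[0,0,0,0,1]]]' | sed -n '1p;2p;4p'; python3 -c "
from plant import telemetry
print(telemetry.get_obs()['moment'].round(2))"; done
```

```text
clock: 11.83
tool_pos: [0.4711, 0.1766, 0.0815]
force: [-0.3, 1.0, -4.3]
[0.1  0.04 0.01]
clock: 12.17
tool_pos: [0.4713, 0.1772, 0.0816]
force: [1.1, -0.1, -4.5]
[-0.07 -0.    0.01]
```

Free again. Continue down.

```bash
for i in 1 2 3; do python3 -m handwheel '[[[0,0,0.0005,0,1],[0,0,0.0005,0,1],[0,0,0,0,1],[0,0,0,0,1]]]' | sed -n '1p;2p;4p'; python3 -c "
from plant import telemetry
print(telemetry.get_obs()['moment'].round(2))"; done
```

```text
clock: 12.5
tool_pos: [0.4712, 0.1772, 0.0805]
force: [-0.5, 0.4, -3.6]
[-0.01  0.06 -0.03]
clock: 12.83
tool_pos: [0.4713, 0.1772, 0.0795]
force: [0.4, 0.0, -3.7]
[-0.02  0.    0.  ]
clock: 13.17
tool_pos: [0.4713, 0.1772, 0.0785]
force: [0.3, 0.5, -4.3]
[-0.01 -0.07 -0.02]
```

```bash
python3 -c "
from plant import vision
import cv2
s=vision.snapshot('side');cv2.imwrite('pics/s5.png',cv2.resize(s['color'][265:365,220:350,::-1],None,fx=6,fy=6,interpolation=cv2.INTER_CUBIC))"
```

```text
(no output)
```

View pics/s5.png

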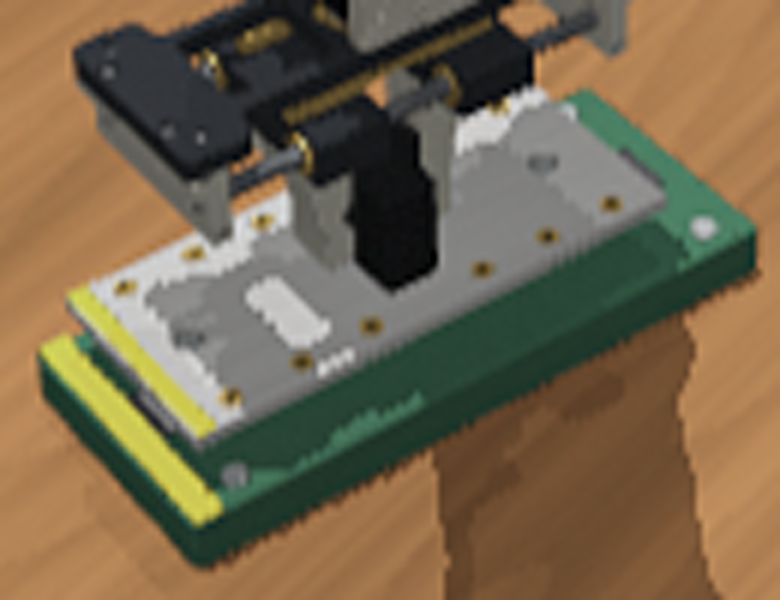

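Both holes, at crop (190,335) and (543,163), are now filled with pin grey. The underside is about 8 mm below the tips. Down to just above the ejector.

```bash
for i in 1 2; do python3 -m handwheel '[[[0,0,0.001,0,1],[0,0,0.001,0,1],[0,0,0.001,0,1],[0,0,0.001,0,1],[0,0,0.001,0,1],[0,0,0,0,1],[0,0,0,0,1]]]' | sed -n '1p;2p;4p'; python3 -c "
from plant import telemetry
print(telemetry.get_obs()['moment'].round(2))"; done
```

```text
clock: 13.8
tool_pos: [0.4712, 0.1772, 0.0735]
force: [-0.4, 0.5, -3.2]
[-0.03  0.06 -0.02]
clock: 14.38
tool_pos: [0.4712, 0.1772, 0.0685]
force: [0.4, 0.3, -4.7]
[ 0.05 -0.01 -0.06]
```

```bash
for i in 1 2 3; do python3 -m handwheel '[[[0,0,0.0006,0,1],[0,0,0.0006,0,1],[0,0,0.0006,0,1],[0,0,0.0006,0,1],[0,0,0.0006,0,1],[0,0,0,0,1]]]' | sed -n '1p;2p;3p;4p'; python3 -c "
from plant import telemetry
print(telemetry.get_obs()['moment'].round(2))"; done
```

```text
clock: 14.88
tool_pos: [0.4713, 0.1773, 0.0659]
orientation: [180.0, 0.0, 164.3]
force: [-2.2, -0.1, 1.7]
[-0.22  0.8   0.  ]
clock: 15.38
tool_pos: [0.4713, 0.1773, 0.0624]
orientation: [180.0, 0.0, 164.3]
force: [-1.6, 0.2, 1.9]
[-0.19  0.7  -0.02]
clock: 15.88
tool_pos: [0.4713, 0.1773, 0.0595]
orientation: [180.0, 0.0, 164.3]
force: [-0.6, -0.5, 1.3]
[-0.21  0.47 -0.04]
```

```bash
for i in 1 2 ; do python3 -m handwheel '[[[0,0,0.0005,0,1],[0,0,0.0005,0,1],[0,0,0.0003,0,1],[0,0,0,0,1],[0,0,0,0,1]]]' | sed -n '1p;2p;3p;4p'; python3 -c "
from plant import telemetry
print(telemetry.get_obs()['moment'].round(2))"; done
```

```text
clock: 16.3
tool_pos: [0.4713, 0.1773, 0.0582]
orientation: [180.0, 0.0, 164.3]
force: [-2.0, 0.0, 0.9]
[-0.2   0.48 -0.03]
clock: 16.72
tool_pos: [0.4713, 0.1772, 0.0569]
orientation: [180.0, 0.0, 164.3]
force: [-0.1, -1.1, 2.0]
[-0.15  0.42  0.01]
```

```bash
for i in 1 2 3; do python3 -m handwheel '[[[0,0,0.0003,0,1],[0,0,0.0002,0,1],[0,0,0,0,1],[0,0,0,0,1]]]' | sed -n '1p;2p;3p;4p'; python3 -c "
from plant import telemetry
print(telemetry.get_obs()['moment'].round(2))"; done
```

```text
clock: 17.05
tool_pos: [0.4713, 0.1772, 0.0565]
orientation: [180.0, 0.0, 164.3]
force: [-2.2, -0.1, 4.4]
[-0.2   0.71 -0.04]
clock: 17.38
tool_pos: [0.4713, 0.1773, 0.0565]
orientation: [180.0, 0.0, 164.3]
force: [-4.2, -1.1, 10.9]
[-0.36  1.55 -0.02]
clock: 17.72
tool_pos: [0.4713, 0.1772, 0.0565]
orientation: [180.0, 0.0, 164.3]
force: [-7.1, -1.8, 17.3]
[-0.48  2.36 -0.09]
```

There's a hard stop at TCP 0.0565, just where flush should be. Contact is about 22 N, so I won't press harder. Look before easing off.

```bash
python3 -m handwheel '[[[0,0,-0.0004,0,1],[0,0,0,0,1],[0,0,0,0,1]]]'; python3 -c "
from plant import vision
import cv2
s=vision.snapshot('side');cv2.imwrite('pics/s6.png',cv2.resize(s['color'][265:365,220:350,::-1],None,fx=6,fy=6,interpolation=cv2.INTER_CUBIC))"
```

```text
clock: 17.97
tool_pos: [0.4713, 0.1773, 0.0565]
orientation: [180.0, 0.0, 164.3]
force: [-4.7, -1.1, 11.4]
opening: 0.0237
```

View pics/s6.png

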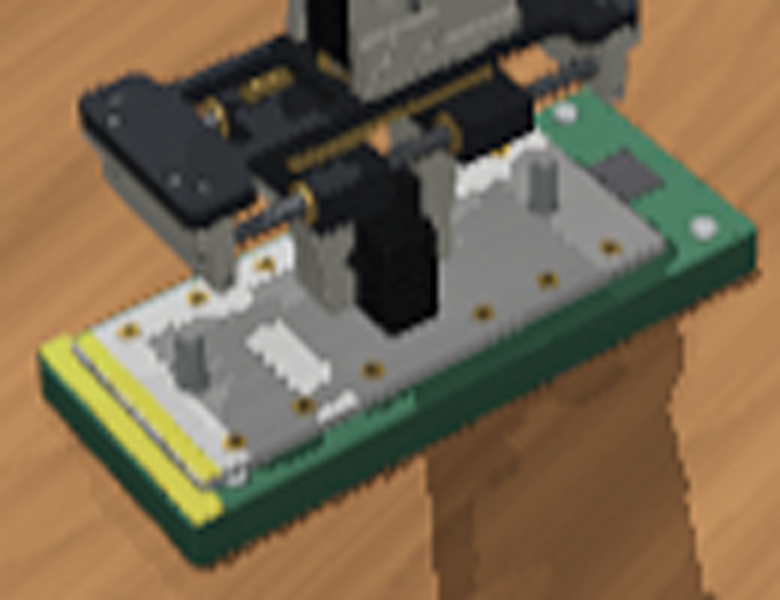

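Both pins stand through the template at crop (190,365) and (543,185), and it looks flush. Ease the load and let go, opening in place before lifting.

```bash
python3 -m handwheel '[[[0,0,-0.0004,0,1],[0,0,0,0,1],[0,0,0,0,1],[0,0,0,0,0.8],[0,0,0,0,0.6],[0,0,0,0,0.4],[0,0,0,0,0.2],[0,0,0,0,0],[0,0,0,0,0],[0,0,0,0,0],[0,0,0,0,0],[0,0,0,0,0],[0,0,0,0,0],[0,0,0,0,0]]]'
```

```text
clock: 19.18
tool_pos: [0.4713, 0.1773, 0.0563]
orientation: [-180.0, -0.0, 164.3]
force: [-0.6, 0.4, 0.1]
opening: 0.0838
```

```bash
python3 -m handwheel '[[[0,0,-0.004,0,0],[0,0,-0.008,0,0],[0,0,-0.015,0,0],[0,0,-0.02,0,0],[0,0,-0.02,0,0],[0,0,-0.02,0,0],[0,0,-0.02,0,0],[0,0,-0.02,0,0],[0,0,-0.02,0,0],[0,0,0,0,0],[0,0,0,0,0]]]'; python3 -c "
from plant import vision
import cv2
s=vision.snapshot('side');cv2.imwrite('pics/s7f.png',s['color'][:,:,::-1]);cv2.imwrite('pics/s7.png',cv2.resize(s['color'][265:365,220:350,::-1],None,fx=6,fy=6,interpolation=cv2.INTER_CUBIC))"
```

```text
clock: 20.1
tool_pos: [0.4718, 0.1777, 0.2052]
orientation: [179.8, 0.1, 164.3]
force: [0.4, 1.0, -0.5]
opening: 0.0875
```

View pics/s7.png

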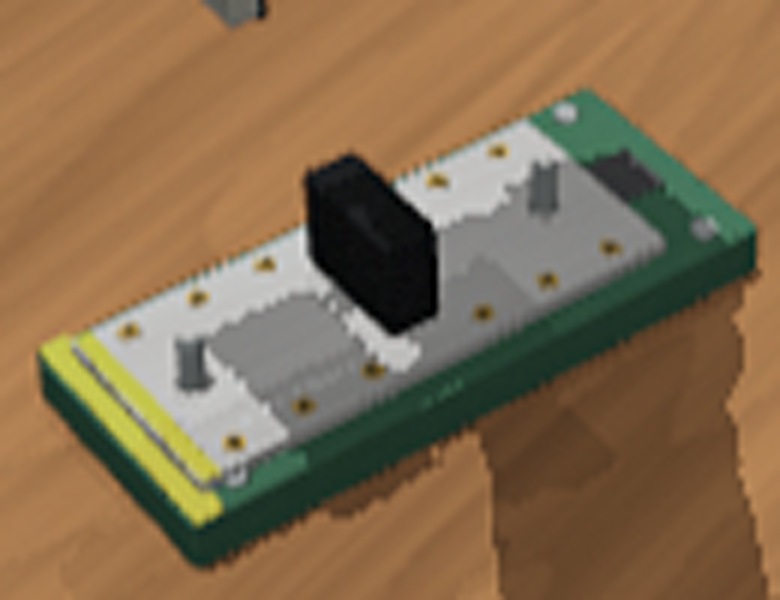

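View pics/s7f.png

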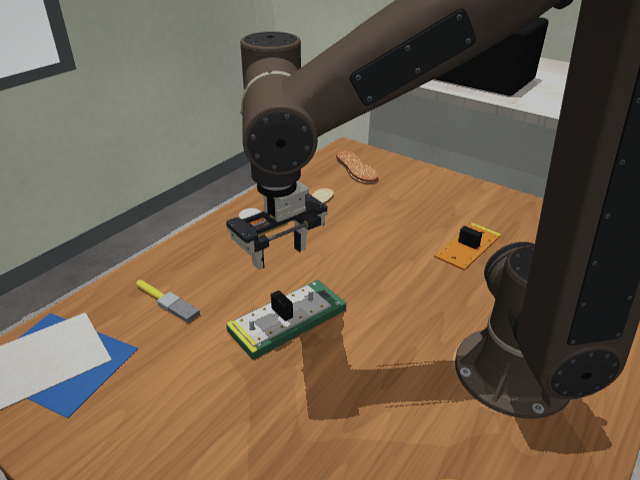

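Run:
```python
from h import *
np.set_printoptions(precision=4,suppress=True)
# template-frame dots from the bench top view crop_a (7x, offset 335,205)
A=[(184,122),(262,148),(338,171),(464,210),(541,234),(617,260)];B=[(128,303),(204,329),(282,352),(409,393),(486,416),(563,441)]
hol=[(170,217),(577,346)]
w=lambda p:ray(TOP,(p[0]/7+335-.43,p[1]/7+205-.43),.006)[:2]
h1,h2=map(w,hol);c=(h1+h2)/2;u=(h1-h2)/np.linalg.norm(h1-h2);x=np.array([u[1],-u[0]])
L=np.array([[(w(p)-c)@x,(w(p)-c)@u] for p in A+B]);print(L*1e3)
ys=[(L[i,1]-L[5-i,1]+L[i+6,1]-L[11-i,1])/4 for i in range(3)];X=(L[:6,0].mean()-L[6:,0].mean())/2;print(X,ys)
yy=[ys[0],ys[1],ys[2],-ys[2],-ys[1],-ys[0]]
obj=[(X,yy[i],.006) for i in(0,1,2,4,5)]+[(-X,y,.006) for y in yy]
S=[(130,330),(198,298),(265,264),(437,181),(498,152),(235,441),(304,405),(373,370),(484,313),(547,280),(610,247)]
obj=[(X,y,.006) for y in(yy[0],yy[1],yy[2],yy[4],yy[5])]+[(-X,y,.006) for y in yy]
img=np.array([(a/6+220-.42,b/6+265-.42) for a,b in S])
# which 'A' dot among right ones: A had 437->yy[4]? both tried
for sel in((4,5),(3,4)):
    obj=np.array([(X,yy[i],.006) for i in(0,1,2)+sel]+[(-X,y,.006) for y in yy])
    ok,r,t=cv2.solvePnP(obj,img,SIDE["mtx"],None)
    pr=cv2.projectPoints(obj,r,t,SIDE["mtx"],None)[0][:,0]
    R=SIDE["cam_to_world"][:3,:3]@cv2.Rodrigues(r)[0];o=SIDE["cam_to_world"]@np.append(t[:,0],1)
    print(sel,"rms",np.sqrt(((pr-img)**2).sum(1).mean()),"origin",o[:3],"zaxis",R[:,2],"ydir",np.degrees(np.arctan2(R[1,1],R[0,1])))
```

```text
[[ 36.1125  85.3924]
 [ 35.6147  54.4806]
 [ 35.979   24.676 ]
 [ 36.2662 -24.7199]
 [ 36.3809 -54.8546]
 [ 35.6559 -84.7931]
 [-35.8706  85.0967]
 [-36.5267  55.0669]
 [-35.8746  24.7109]
 [-36.0901 -24.9895]
 [-35.554  -54.8512]
 [-35.7354 -84.8752]]
0.03597172838037796 [np.float64(0.085039339703572), np.float64(0.05481333567559912), np.float64(0.024774098058607814)]
(4, 5) rms 0.14375459636351137 origin [0.4731 0.1756 0.0233] zaxis [ 0.0044 -0.0038  1.    ] ydir 74.4398372519044
(3, 4) rms 2.631200261302612 origin [0.4585 0.186  0.0525] zaxis [-0.8007  0.5986 -0.0231] ydir 52.68334328986442
```

A pose fit on the brass dots has a residual of 0.14 px. It gives tilt about 0.006 rad, underside at 23 mm (25 mm expected, calibration good to 2 mm), and direction 74.4° against the jig's 74.3°. The template is flush, so I'm handing in.

```bash
python3 -c "
from plant import close_job
print(close_job())"
```

```text
the job is handed in; nothing more can be done
None
```

The aluminium template is on the jig: both pins stand up through its holes, the yellow ends match, and it is let go. I handed the job in at about 20 s on the clock.

**How it went:** I gripped the template by its black handle and lowered it in small steps. At about 5 mm below the pin tips I felt a 2 N side push and moved 1 mm with it. I then pressed past the ejector to a hard stop, with about 22 N of contact, and released.

**Last checks:**
- **Fit:** a pose fit in the side view gave a tilt of about 0.006 rad and a direction of 74.4° against the jig's 74.3°. It put the underside at 23 mm. Flush is 25 mm, so this is within the 2 mm calibration.
- **Gripper:** it is open and well above the jig.
- **Other things:** the brush is in its place in the last side view. The tin and insole were largely hidden behind the arm, so I did not check them there; the arm stayed well away from both.

**Disagreements:** before insertion the two cameras differed by about 2–4 mm on the template's lengthwise position, which I settled by feel. While I pressed down there was also a sideways force of up to 7 N. It was gone after release.

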